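# Roll a pipe stub into the V-cradle and set it against the stop

### The job

Roll the plugged exhaust pipe stub along the bench with the fingertips, up the ramp and into the V of the steel cradle, so that it lies square in the groove; then gently push on its end until its other end rests against the cradle's end stop. Do not grip, lift or ram the pipe, let it really roll rather than drag it, and leave the other things on the bench where they are.

Things in the scene. Friction and masses are not known exactly. Their poses are not given: they have to be found in the camera images.
- cradle: Fixed pipe cradle of grey 4 mm steel plate, 140 mm long (x = -80 to 60 mm): a ramp, a V groove, and an end stop plate at the +x end; the -x end is open. Origin on the bench, below the bottom line of the V. x runs along the V, z up, +y is the way the pipe must roll. Lying in the V against the stop, the pipe has its centre at x -10, y 0, z 35.5 mm and its -x end flush with the open end.
- cradle_lip (a point): Middle of the lip between ramp and V, 19 mm above the bench (cradle y = -20 mm). The ramp rises to it straight from the bench at cradle y = -120 mm. Behind it the V's front face falls at 35 degrees to the bottom line (y 0, z 5 mm); the rear face rises at 35 degrees to 30 mm high at y = 36 mm. Axes as the cradle's.
- cradle_stop (a point): Point on the end stop's face where the middle of the pipe's end must rest: cradle x 60, y 0, z 35.5 mm. The stop is an upright plate 80 mm wide (cradle y = -40 to 40 mm), 60 mm high, across the +x end of the V. Axes as the cradle's.
- pipe_center (a point): Centre (on the axis, half-way along) of the loose bare steel pipe stub lying on its side: 50 mm diameter, 140 mm long, 0.3 to 0.6 kg, both ends closed flush by flat black plugs. Its x axis runs along the pipe towards the end that must meet the stop; y and z turn as it rolls. It starts on the bench (centre 25 mm up), clear of the ramp on its low side. It rolls freely.
- pipe: The same pipe stub, point and axes as pipe_center. At the start up to 0.13 rad out of square, about 28 to 45 mm short of the stop along the V. Let go on the ramp it rolls back down. Its steel is oiled and slippery (friction 0.2 to 0.3 on everything, fingers too), so pushed at mid-height it rolls and the finger slips. Pushed high up it can wedge on the ramp. Sliding it along the V takes 1 to 2 N.
- wrench: Bystander: steel spanner, 170 mm long, lying flat beyond the cradle on its +y side. Origin on its underside.
- collar: Bystander: steel ring lying flat, 64 mm outside diameter, 22 mm high, on the cradle's +y side. Origin at the centre of its underside.
- tin: Bystander: closed aluminium tin, 68 mm diameter, 55 mm high, on the +x side of the rolling path. Origin at the centre of its underside.
- offcut: Bystander: short open pipe off-cut standing upright, 50 mm diameter, 55 mm high, on the cradle's +y side near the robot. Origin at the centre of its underside.
Things that resemble listed ones, but are neither listed nor needed, are in the scene too. Of the things shaped like the pipe, the bare steel one is meant.

How it is judged:
On the way, in this order (a step that is already met when the one before it is completed fails the run):
1. the pipe has rolled at least a quarter turn before it reaches the V (angle between pipe_center's own z axis and vertical above 1.5 rad and y of pipe_center in the frame of cradle below -0.02 m), for 0.02 s.
2. the pipe lies square in the V (y of pipe_center in the frame of cradle between -0.004 and 0.004 m and z of pipe_center in the frame of cradle between 0.0325 and 0.0385 m and angle between the x axis of pipe_center and the x axis of cradle, either way round below 0.06 rad), for 0.2 s.
At the end, for the whole second after the job is handed in: The pipe lies at rest and square (within 0.06 rad) in the V, its axis within 4 mm of its seat sideways and 3 mm in height, and its end within 3 mm of the end stop (all of step 2 and x of pipe_center in the frame of cradle between -0.013 and -0.007 m and linear speed of pipe below 0.01 m/s); the robot touches nothing.
It fails at once if the pipe is lifted off the bench (height (world z) of pipe_center above 0.035 m and y of pipe_center in the frame of cradle below -0.125 m).
It fails at once if the pipe is lifted over the cradle (height (world z) of pipe_center above 0.056 m).
It fails at once if the pipe is gripped or rammed (more than 35 N from the fingers) (contact force between the fingers and pipe above 35 N).
It fails at once if the spanner, ring, tin or off-cut is disturbed (moved more than 15 mm) (distance of any of wrench, collar, tin, offcut from where it was at the start of the episode above 0.015 m).
It also fails if it takes over 53 s, if anything falls off the work surface, if the arm or the gripper's body presses on something with over 40 N, if the wrist force passes 120 N, or if a joint passes its speed limit or range.

### The arm

A 7-joint arm with a two-finger parallel gripper is mounted at the origin on the work surface. World frame = base frame: x ahead of the robot, y to its left, z up, the work surface at z = 0. Lengths are in m, angles in rad, forces in N, time in s.
With the tool pointing down it reaches from about 0.425 to 0.875 m from the base axis. Payload 4.7 kg.
Tool frame: the origin (TCP) lies midway between the tips of the shut fingers; the grasp point (between the pads) lies 19 mm behind it; z points along the fingers, x is the direction in which the jaws open and shut, and the axes are right-handed (so a half turn about z gives the same grasp; the last joint's range is limited). The gripper opens to 87 mm and grips with 3 to 60 N. Pads are 19 mm wide; open, the fingers measure 117 mm over their backs; the gripper's body (75 mm by 190 mm) begins 51 mm behind the grasp point.
Start: joints at [1.139, 0.321, -0.07, 1.45, 0.023, 1.371, -0.057], TCP at [0.28, -0.587, 0.223] pointing down, gripper open.
Joint ranges: [-2.86, 2.86], [-0.3, 2.09], [-1.38, 1.24], [0.06, 2.45], [-1.56, 4.7], [0.09, 2.05], [-2.69, 2.69]. Speed limits (rad/s): [2.57, 2.57, 3.14, 3.14, 3.14, 3.14, 3.14].

### API

Orientations are given as a rotation vector (axis times angle).
In Python, from cell import robot gives the robot as it stands. The module is installed in compiled form; this text tells all that it offers.
- The arm moves only by the tool move_arm, never from a script. Its argument "motion" is a list of rows, each a list of 4 numbers: the shift along the world's x, y, z in mm, then the turn about the world's z in degrees. In form: [[tx, ty, tz, twist], ...]. A call has 1 to 10 rows; each row is the pose to reach, as a shift and turn from the pose measured when the call began; what a row does not reach only later rows make up. A row lasts 1/12 s, in which the tool goes at most 41.7 mm and 7.16 degrees, less where a joint would pass 70% of its speed; a pose out of reach is approached as far as the arm can. A call with a gripper value outside its range is refused whole. "hand" is the opening, from -1 (shut) to 1 (fully open), set as the call begins (left out, the last holds). The fingers move at their own pace and stop on an object; "force" is the grip in N (left out, the last holds). Time passes only in rows, so rows that repeat a pose let the fingers close. It gives the time, the measured TCP pose, the force and the opening at its end, in the units of the state.
- robot.sense(): the state, without advancing time (a new reading comes with each control period).
- robot.camera(name): name is "scene" or "top" or "wrist"; returns a dict with "image" (420x560x3 uint8, red, green, blue), "mtx" (3x3 intrinsics, pixels), "k1" (the pictures are not rectified: a ray, as slopes to the right and down, at radius r is drawn at 1 + k1 r^2 times it, then the intrinsics apply), "pose" (4x4, takes a point from camera to world coordinates). Camera axes: x right, y down, z forward; pixel columns grow to the right and rows downward; lengths in m; the calibration is good to about 2 mm. A picture is of the moment at which its call begins. There is no depth.
- robot.finish_job(): hands the job in, once; it reports no verdict.
The state is a dict: "time_s": time; "joints": joint angles; "qd": joint speeds; "tau": joint torques, N m; "ee_pos": TCP position; "orientation": TCP orientation; "contact_force": force on the tool from outside, world axes, zero at the start; "torque": the same for the moment, N m; "finger_gap": finger opening in m.
Only numpy, scipy, OpenCV 4.12 (cv2) and the standard library are available. Lean on these libraries where they do the work, as an engineer would, in place of code of your own. Each camera call takes 0.05 s, during which the arm holds its last target.

## Working session

There is one attempt and no reset: what is moved stays moved. The work goes in short steps, Python scripts to look and compute and a tool call to move; the robot and the scene stay as the last step left them, time stands still between calls to the robot, and variables do not carry over. Pictures are saved under pics/ and viewed, and the job is handed in when it is done.

Besides the shell and the picture viewer there is one more tool, called in YAML: its name, and indented under it one key for each argument. move_arm: Moves the arm, as the interface text tells. Its arguments: {"type":"object","properties":{"motion":{"type":"array"},"hand":{"type":"number"},"force":{"type":"number"}},"required":["motion"]}

```bash
mkdir -p pics
python3 - <<'E'
from cell import robot
import cv2
s=robot.sense();print(s)
for n in("scene","top","wrist"):
    c=robot.camera(n);cv2.imwrite(f"pics/{n}0.png",c["image"][:,:,::-1]);print(n,c["mtx"].tolist(),c["k1"],c["pose"].round(4).tolist())
E
```

```text
{'time_s': 0.0, 'joints': array([ 1.13912242,  0.32179773, -0.0700682 ,  1.45165679,  0.02262622,
        1.37079567, -0.05692267]), 'qd': array([ 4.05013904e-04,  3.34728310e-04,  9.99553242e-05, -3.97557989e-04,
        1.79009753e-03, -1.65994606e-03,  8.06242363e-04]), 'tau': array([-4.82697978e-04, -4.91293001e+01, -4.04104041e-01, -3.12528241e+01,
       -6.39620307e-02,  4.38182498e-02,  1.82940507e-04]), 'ee_pos': array([ 0.27995404, -0.58601915,  0.22148694]), 'orientation': array([-2.65677804e+00,  1.67498008e+00,  2.58746755e-03]), 'contact_force': array([-0.03046521, -1.09594425,  0.77430896]), 'torque': array([ 0.02285697, -0.04412495,  0.00038722]), 'finger_gap': 0.08692286972761092}
scene [[475.32563918877514, 0.0, 277.84984786587194], [0.0, 475.32563918877514, 207.37708288304583], [0.0, 0.0, 1.0]] -0.16316142535144784 [[-0.6067, 0.6675, -0.4317, 1.0263], [0.7949, 0.5133, -0.3235, 0.3462], [0.0056, -0.5394, -0.842, 0.9158], [0.0, 0.0, 0.0, 1.0]]
top [[478.55221400247325, 0.0, 283.2892980775062], [0.0, 478.55221400247325, 216.105572957657], [0.0, 0.0, 1.0]] -0.06736292518691477 [[-0.0105, -0.9834, 0.1813, 0.3598], [-0.9998, 0.0078, -0.0159, 0.0485], [0.0143, -0.1815, -0.9833, 1.3986], [0.0, 0.0, 0.0, 1.0]]
wrist [[322.4736164698966, 0.0, 276.8005625954906], [0.0, 322.4736164698966, 208.62097380167873], [0.0, 0.0, 1.0]] -5.7684175516072486e-05 [[0.4301, -0.8699, -0.2414, 0.3456], [-0.9028, -0.4145, -0.1148, -0.5544], [-0.0002, 0.2673, -0.9636, 0.3839], [0.0, 0.0, 0.0, 1.0]]
```

View pics/scene0.png

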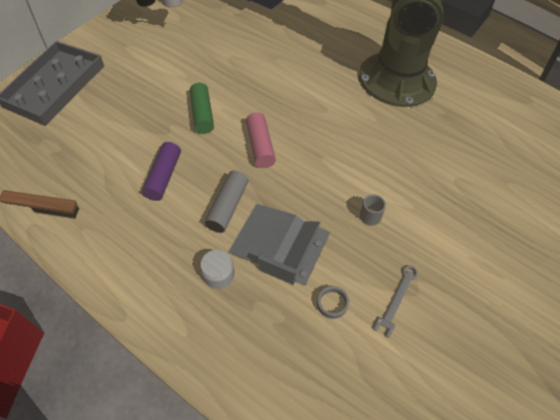

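View pics/top0.png

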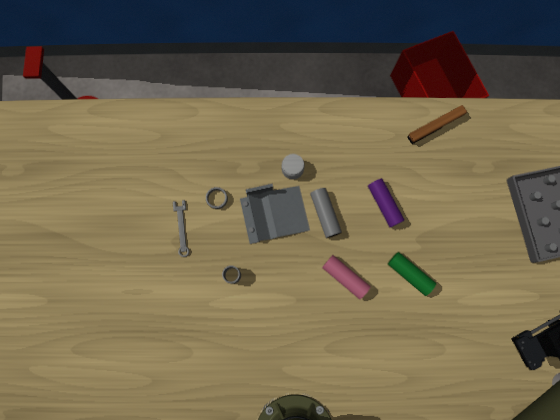

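View pics/wrist0.png

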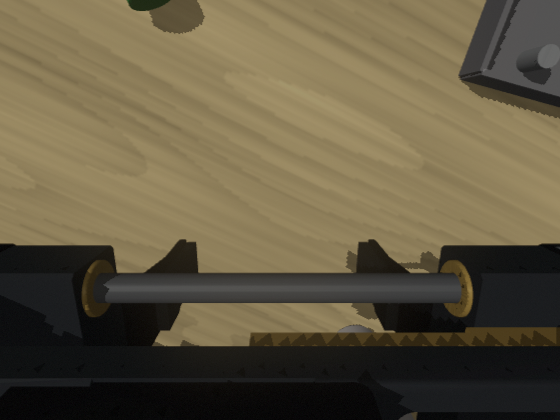

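Run:
```python
import cv2
a=cv2.imread("pics/top0.png")[140:270,220:400];cv2.imwrite("pics/tc.png",cv2.resize(a,None,fx=4.4,fy=4.4,interpolation=cv2.INTER_CUBIC))
a=cv2.imread("pics/scene0.png")[155:295,190:345];cv2.imwrite("pics/sc.png",cv2.resize(a,None,fx=4.2,fy=4.2,interpolation=cv2.INTER_CUBIC))
```

```text
(no output)
```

View pics/tc.png

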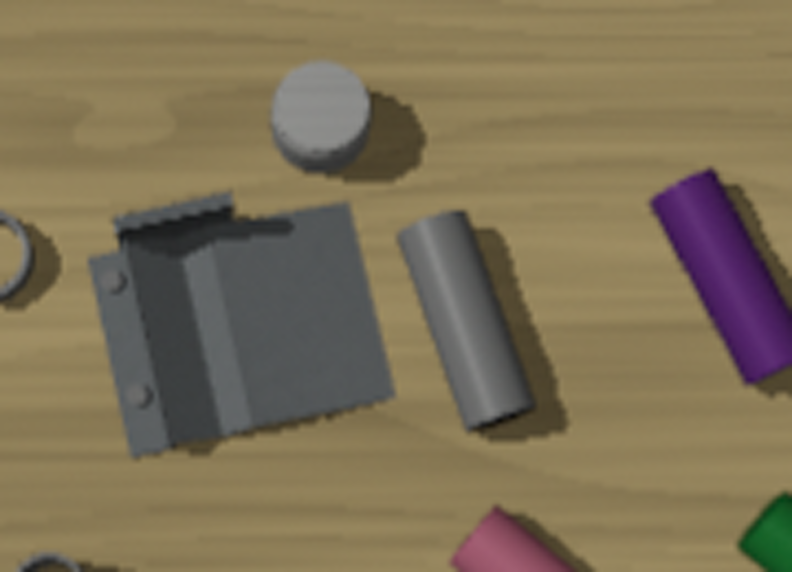

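View pics/sc.png

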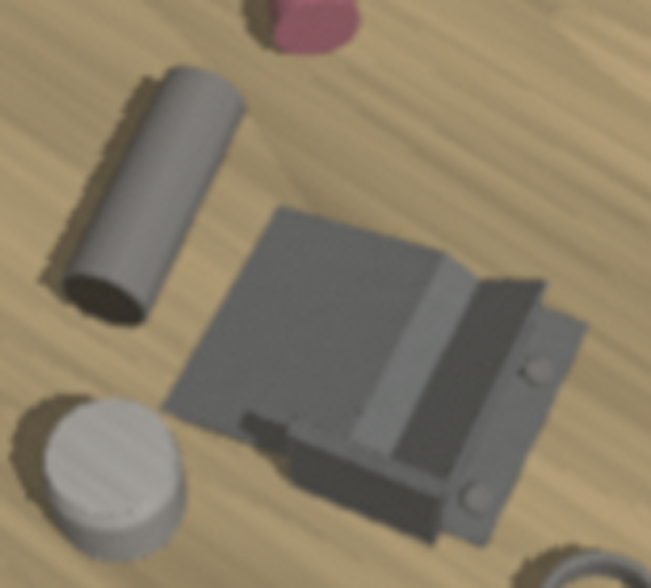

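```bash
cat > h.py <<'E'
import numpy as np,cv2
from scipy.optimize import least_squares,minimize
def proj(c,P):
    P=np.atleast_2d(P);T=np.linalg.inv(c["pose"]);q=P@T[:3,:3].T+T[:3,3];s=q[:,:2]/q[:,2:]
    s=s*(1+c["k1"]*(s**2).sum(1,keepdims=True));return s*[c["mtx"][0,0],c["mtx"][1,1]]+c["mtx"][:2,2]
def crop2full(p,o,f): return np.array(o)+(np.array(p,float)+.5)/f-.5
def cpts(v,L):
    c,s=np.cos(v[2]),np.sin(v[2]);L=np.array(L,float)
    return np.c_[v[0]+c*L[:,0]-s*L[:,1],v[1]+s*L[:,0]+c*L[:,1],L[:,2]]
def hull(c,v,z=.025):
    a=np.linspace(0,2*np.pi,40)
    P=[]
    for x in(-.07,.07): P+= [[x,.025*np.cos(t),z+.025*np.sin(t)] for t in a]
    return cv2.convexHull(proj(c,cpts(v,P)).astype(np.float32))[:,0]
def iou(A,B):
    i,_=cv2.intersectConvexConvex(A,B);return i/(cv2.contourArea(A)+cv2.contourArea(B)-i)
def fitpipe(obs,v0,zf=lambda v:.025):
    best=None
    f=lambda v:-sum(iou(hull(c,v,zf(v)),cv2.convexHull(p.astype(np.float32))[:,0]) for c,p in obs)
    r=minimize(f,v0,method="Nelder-Mead",options=dict(initial_simplex=[np.array(v0)+d for d in([0,0,0],[.01,0,0],[0,.01,0],[0,0,.1])],xatol=1e-5,fatol=1e-6));return r.x,r.fun
def rel(v,w):# v pipe, w cradle -> in cradle frame
    d=v[:2]-w[:2];c,s=np.cos(w[2]),np.sin(w[2]);return np.r_[c*d[0]+s*d[1],-s*d[0]+c*d[1],v[2]-w[2]]
E
python3 - <<'E'
from h import *
from cell import robot
T=robot.camera("top");S=robot.camera("scene")
t=lambda p:crop2full(p,(220,140),4.4);s=lambda p:crop2full(p,(190,155),4.2)
L=np.array([[60,-120,0],[-80,-120,0],[-80,-20,19],[-80,0,5]])/1e3
ot=t([[350,203],[394,398],[250,431],[220,438]]);os=s([[163,410],[282,207],[445,252],[480,282]])
for use in("t","s","ts"):
    def f(v):
        P=cpts(v,L);r=[]
        if "t" in use:r.append(proj(T,P)-ot)
        if "s" in use:r.append(proj(S,P)-os)
        return np.concatenate(r).ravel()
    r=least_squares(f,[.6,.05,.2]);print(use,r.x.round(4),r.fun.round(1))
w=r.x
pt=t([(398,236),(420,222),(440,213),(465,211),(533,405),(525,415),(500,427),(475,430),(470,426)])
ps=s([(165,82),(182,68),(210,70),(235,85),(245,105),(147,318),(135,326),(100,320),(70,300),(65,280)])
for o in([(T,pt)],[(S,ps)],[(T,pt),(S,ps)]):
    v,q=fitpipe(o,[.55,-.05,.2]);print(v.round(4),q,rel(v,w).round(4))
# tin
for n,c,p in(("t",T,t([[321,108]])),("s",S,s([[113,460]]))):
    r=least_squares(lambda x:(proj(c,[[x[0],x[1],.055]])-p).ravel(),[.6,0]);print("tin",r.x)
E
```

```text
t [0.6265 0.0831 0.2103] [-0.4 -0.   0.3  0.6 -0.  -0.5  0.1 -0. ]
s [0.6308 0.083  0.218 ] [-0.8  0.4 -0.5 -0.4  0.8  0.2  0.4 -0.4]
ts [0.6291 0.0829 0.2153] [-0.5 -1.   0.4 -0.5  0.2 -1.5  0.3 -0.9 -0.3 -0.3  0.1 -1.   1.3 -0.3
  0.9 -0.9]
[ 0.55 -0.05  0.2 ] -0.0 [-0.1057 -0.1129 -0.0153]
[ 0.55 -0.05  0.2 ] -0.0 [-0.1057 -0.1129 -0.0153]
[ 0.55 -0.05  0.2 ] -0.0 [-0.1057 -0.1129 -0.0153]
tin [ 0.76142147 -0.0019443 ]
tin [ 7.67454125e-01 -6.05989843e-05]
```

```bash
cat > p1.py <<'E'
from h import *
from cell import robot
T=robot.camera("top");S=robot.camera("scene")
t=lambda p:crop2full(p,(220,140),4.4);s=lambda p:crop2full(p,(190,155),4.2)
w=np.array([.6285,.083,.214])
pt=t([(398,236),(420,222),(440,213),(465,211),(533,405),(525,415),(500,427),(475,430),(470,426)])
ps=s([(165,82),(182,68),(210,70),(235,85),(245,105),(147,318),(135,326),(100,320),(70,300),(65,280)])
print(hull(T,[.62,-.07,.3]).mean(0),pt.mean(0),hull(S,[.62,-.07,.3]).mean(0),ps.mean(0))
for o in([(T,pt)],[(S,ps)],[(T,pt),(S,ps)]):
    v,q=fitpipe(o,[.62,-.07,.3]);print(v.round(4),q,rel(v,w).round(4))
E
python3 p1.py
```

```text
[315.95346 212.92659] [326.33080808 214.99242424] [237.30086 206.60522] [226.61904762 201.14285714]
[ 0.6225 -0.0995  0.3501] -0.9077729979340483 [-0.0447 -0.1771  0.1361]
[ 0.625  -0.098   0.3475] -0.91124023250398 [-0.0419 -0.1761  0.1335]
[ 0.624  -0.0997  0.333 ] -1.805082534838661 [-0.0432 -0.1775  0.119 ]
```

move_arm:
  motion:
    - [24,28,0,5.1]
    - [48,56,0,10.2]
    - [72,84,0,15.3]
    - [96,112,0,20.4]
    - [120,140,0,25.5]
    - [144,168,0,30.6]
    - [168,196,0,35.7]
    - [192,224,0,40.8]
    - [216,252,0,45.9]
    - [240,280,0,51]
  hand: 1

```text
time_s: 1.18
ee_pos: [0.5211, -0.305, 0.2226]
orientation: [3.12, -0.362, 0.0]
contact_force: [0.5, -0.6, -0.2]
finger_gap: 0.0869
```

move_arm:
  motion:
    - [24,28,0,5.1]
    - [48,56,0,10.2]
    - [72,84,0,15.3]
    - [96,112,-20,20.4]
    - [117,139,-50,25.5]
    - [117,139,-85,25.5]
    - [117,139,-120,25.5]
    - [117,139,-140,25.5]
    - [117,139,-150,25.5]
    - [117,139,-150,25.5]

```text
time_s: 2.02
ee_pos: [0.6362, -0.1658, 0.0698]
orientation: [-3.122, -0.336, 0.007]
contact_force: [0.5, -0.6, -0.3]
finger_gap: 0.0869
```

```bash
cat > look.py <<'E'
import sys
from h import *
from cell import robot
n=sys.argv[1]
for k in sys.argv[2:]:
    c=robot.camera(k);im=c["image"][:,:,::-1]
    if k=="top": im=im[140:270,220:400];f=4.4
    elif k=="scene": im=im[155:295,190:345];f=4.2
    else: f=1
    cv2.imwrite(f"pics/{k}{n}.png",cv2.resize(im,None,fx=f,fy=f,interpolation=cv2.INTER_CUBIC))
s=robot.sense()
from scipy.spatial.transform import Rotation as R
X=R.from_rotvec(s["orientation"]).as_matrix()
yaw=np.arctan2(X[1,0],X[0,0])
w=np.array([.6285,.083,.214])
print(s["time_s"],s["ee_pos"].round(4),s["contact_force"].round(2),"yaw",yaw.round(4),"tcp in cradle",rel(np.r_[s["ee_pos"][:2],yaw],w).round(4),"toolz",X[:,2].round(3))
E
python3 look.py 1 top scene
```

```text
2.1167 [ 0.6389 -0.1663  0.0738] [ 0.51 -1.11  0.61] yaw 0.214 tcp in cradle [-0.0428 -0.2458 -0.    ] toolz [ 0.002 -0.001 -1.   ]
```

View pics/top1.png

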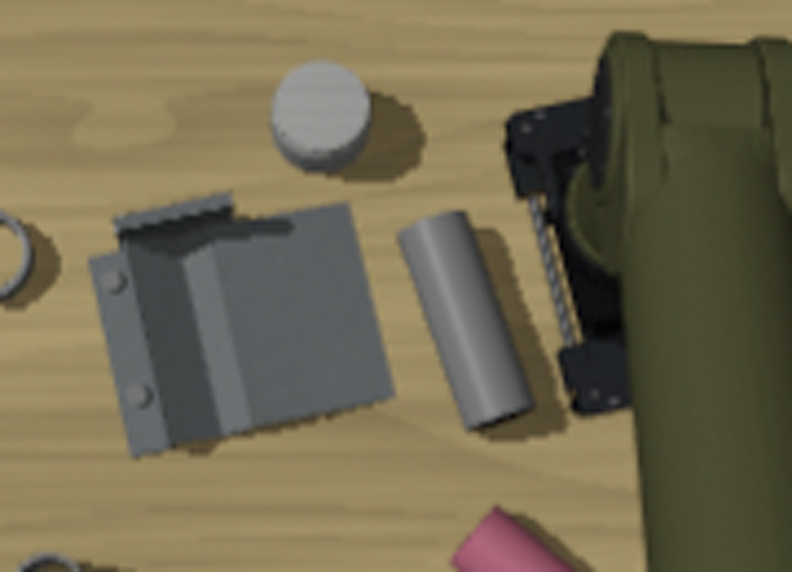

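View pics/scene1.png

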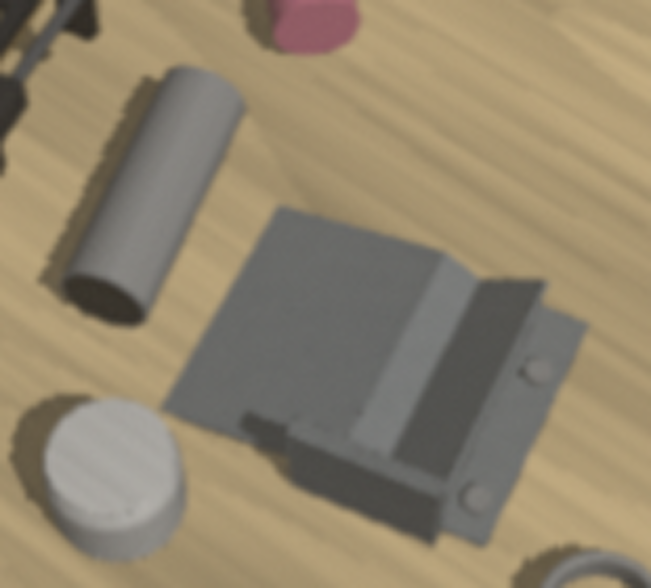

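move_arm:
  motion:
    - [0,0,-35,0]
    - [0,0,-60,0]
    - [0,0,-60,0]
    - [-1.7,7.8,-60,0]
    - [-3.4,15.6,-60,0]
    - [-4.2,19.5,-60,0]
    - [-5.1,23.5,-60,0]
    - [-5.9,27.4,-60,0]
    - [-6.8,31.3,-60,0]
    - [-7.6,35.2,-60,0]

```text
time_s: 2.95
ee_pos: [0.6315, -0.131, 0.0144]
orientation: [3.122, 0.335, 0.004]
contact_force: [-0.6, 0.5, -0.3]
finger_gap: 0.087
```

```bash
python3 look.py 2 top scene
```

```text
3.05 [ 0.6312 -0.1299  0.014 ] [-0.21 -0.09 -0.38] yaw 0.215 tcp in cradle [-0.0426 -0.2086  0.001 ] toolz [ 0.002 -0.    -1.   ]
```

View pics/top2.png

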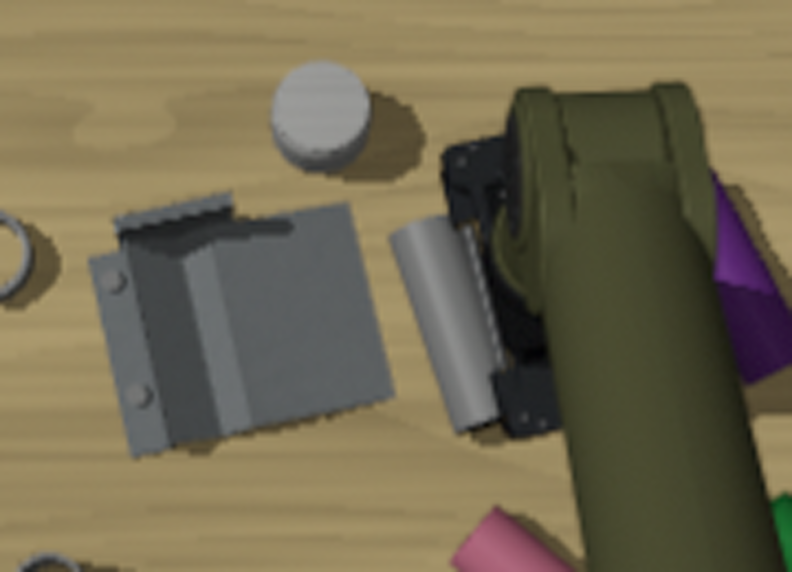

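View pics/scene2.png

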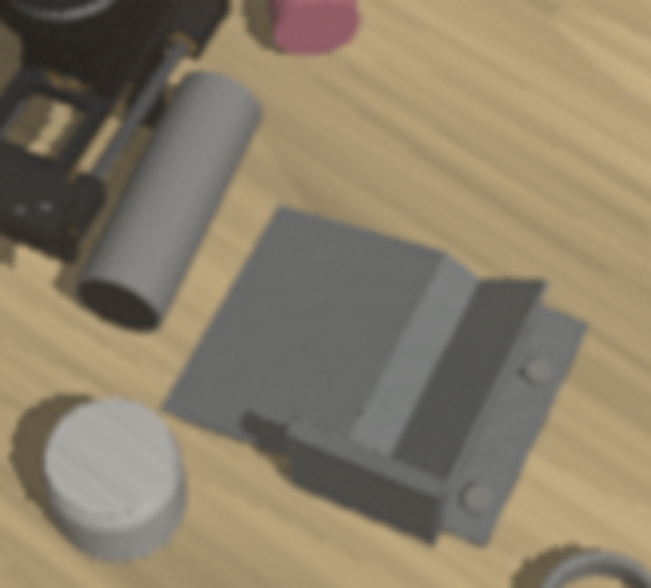

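move_arm:
  motion:
    - [-0.8,3.9,0,0]
    - [-1.7,7.8,0,0]
    - [-2.5,11.7,0,0]
    - [-3.4,15.6,0,0]
    - [-4.2,19.5,0,0]
    - [-5.1,23.5,0,0]
    - [-5.9,27.4,0,0]
    - [-6.8,31.3,0,0]
    - [-7.6,35.2,0,0]
    - [-8.5,39.1,0,0]

```text
time_s: 3.88
ee_pos: [0.6226, -0.0904, 0.014]
orientation: [3.123, 0.337, 0.003]
contact_force: [0.0, -0.6, 0.3]
finger_gap: 0.0868
```

```bash
python3 look.py 3 top scene
```

```text
3.9833 [ 0.6226 -0.0896  0.014 ] [ 0.28 -0.03  0.1 ] yaw 0.2162 tcp in cradle [-0.0424 -0.1675  0.0022] toolz [ 0.002  0.    -1.   ]
```

View pics/top3.png

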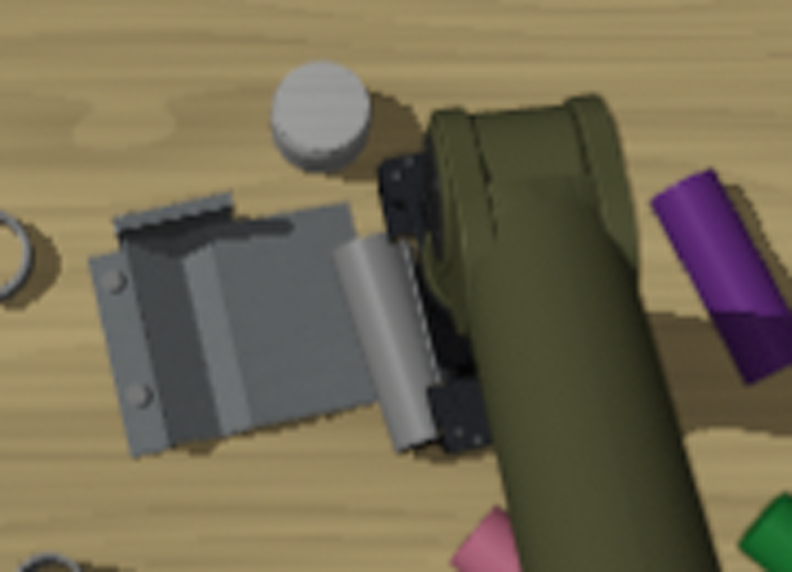

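View pics/scene3.png

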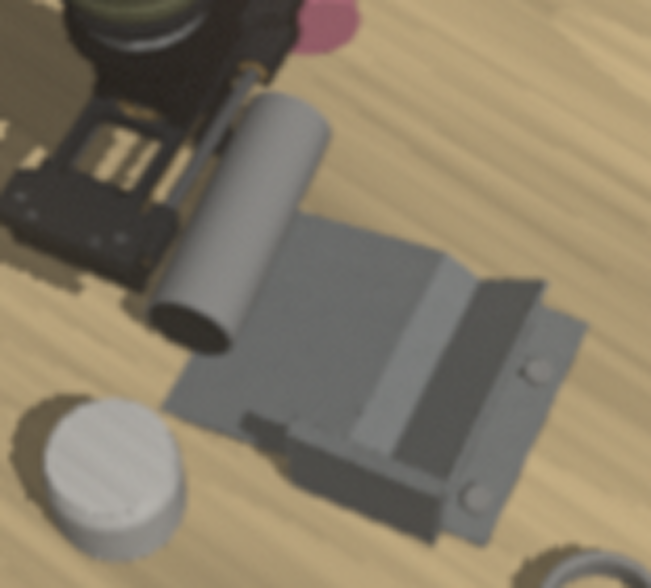

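move_arm:
  motion:
    - [-0.8,3.9,0,0]
    - [-1.7,7.8,0,0]
    - [-2.5,11.7,0.5,0]
    - [-3.4,15.6,1,0]
    - [-4.2,19.5,2,0]
    - [-5.1,23.5,3,0]
    - [-5.9,27.4,3.5,0]
    - [-6.8,31.3,4.5,0]
    - [-7.6,35.2,5,0]
    - [-8.5,39.1,6,0]

```text
time_s: 4.82
ee_pos: [0.614, -0.0501, 0.0201]
orientation: [-3.123, -0.339, -0.003]
contact_force: [0.9, -1.7, 0.5]
finger_gap: 0.0872
```

```bash
python3 look.py 4 top scene
```

```text
4.9167 [ 0.6139 -0.0487  0.0201] [-0.13 -0.43 -0.96] yaw 0.2176 tcp in cradle [-0.0422 -0.1256  0.0036] toolz [ 0.002  0.002 -1.   ]
```

View pics/top4.png

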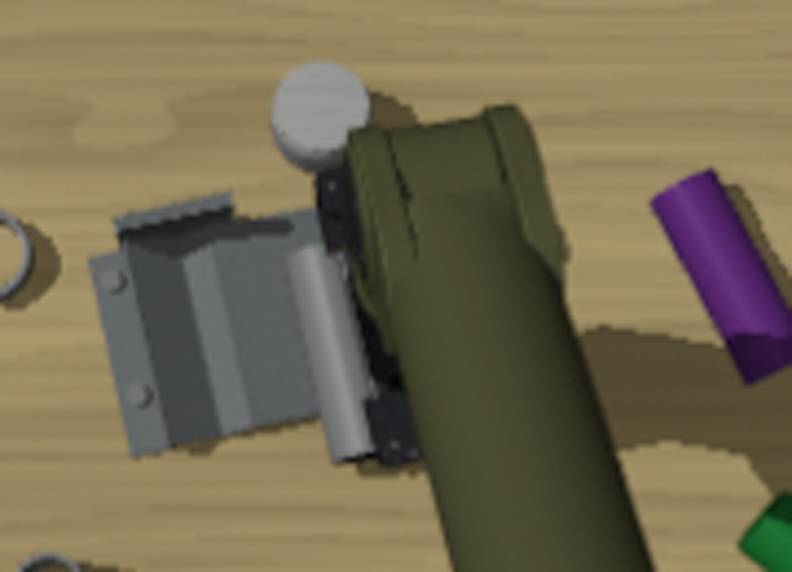

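View pics/scene4.png

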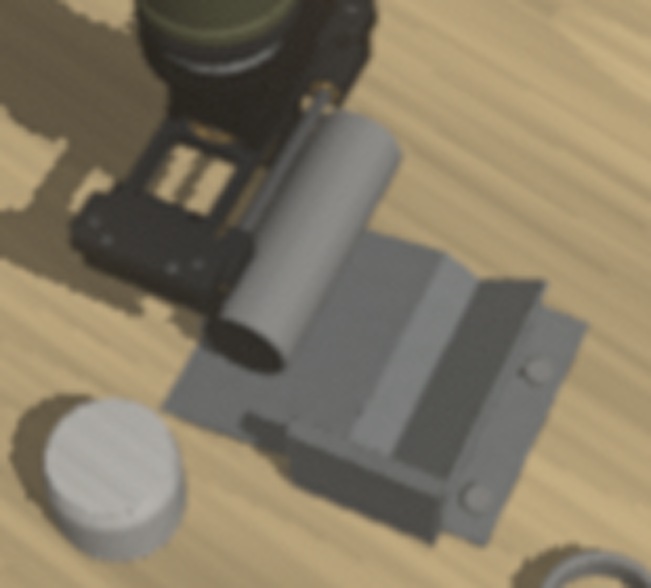

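move_arm:
  motion:
    - [-0.8,3.9,0.7,0]
    - [-1.7,7.8,1.5,0]
    - [-2.5,11.7,2.2,0]
    - [-3.4,15.6,3,0]
    - [-4.2,19.5,3.8,0]
    - [-5.1,23.5,4.5,0]
    - [-5.9,27.4,5.2,0]
    - [-6.8,31.3,6,0]
    - [-7.6,35.2,6.8,0]
    - [-8.5,39.1,7.5,-0.2]

```text
time_s: 5.75
ee_pos: [0.6052, -0.0092, 0.0277]
orientation: [-3.122, -0.336, -0.002]
contact_force: [0.3, -3.4, 1.2]
finger_gap: 0.087
```

```bash
python3 look.py 5 top scene
```

```text
5.85 [ 0.605  -0.0077  0.0276] [ 0.34 -0.37 -0.8 ] yaw 0.2155 tcp in cradle [-0.0422 -0.0836  0.0015] toolz [ 0.001  0.003 -1.   ]
```

View pics/top5.png

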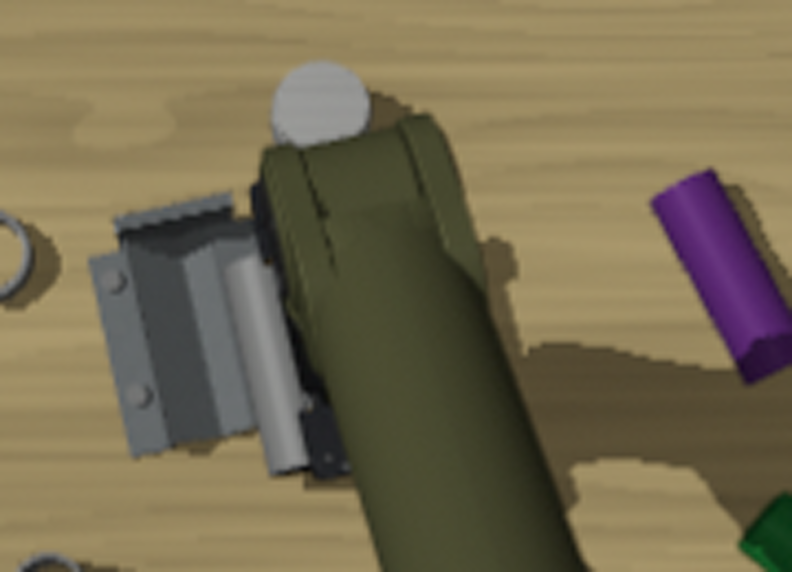

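View pics/scene5.png

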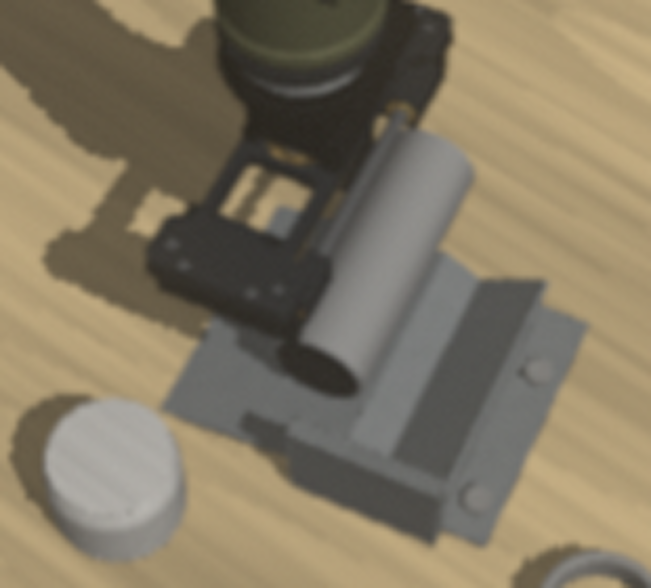

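move_arm:
  motion:
    - [-0.8,3.9,0.7,0]
    - [-1.7,7.8,1.5,0]
    - [-2.3,10.7,2.2,0]
    - [-3,13.7,2.8,0]
    - [-3.6,16.6,3.2,0]
    - [-4.2,19.5,3.7,0]
    - [-4.9,22.5,4.4,0]
    - [-5.5,25.4,5,0]
    - [-6.2,28.3,5.5,0]
    - [-6.8,31.3,6,0]

```text
time_s: 6.68
ee_pos: [0.5977, 0.0249, 0.0334]
orientation: [-3.119, -0.339, -0.001]
contact_force: [-0.3, -0.6, -0.7]
finger_gap: 0.0872
```

```bash
python3 look.py 6 top scene
```

```text
6.7833 [0.5978 0.0252 0.0336] [ 0.22 -0.02  0.34] yaw 0.2172 tcp in cradle [-0.0422 -0.05    0.0032] toolz [ 0.001  0.004 -1.   ]
```

View pics/top6.png

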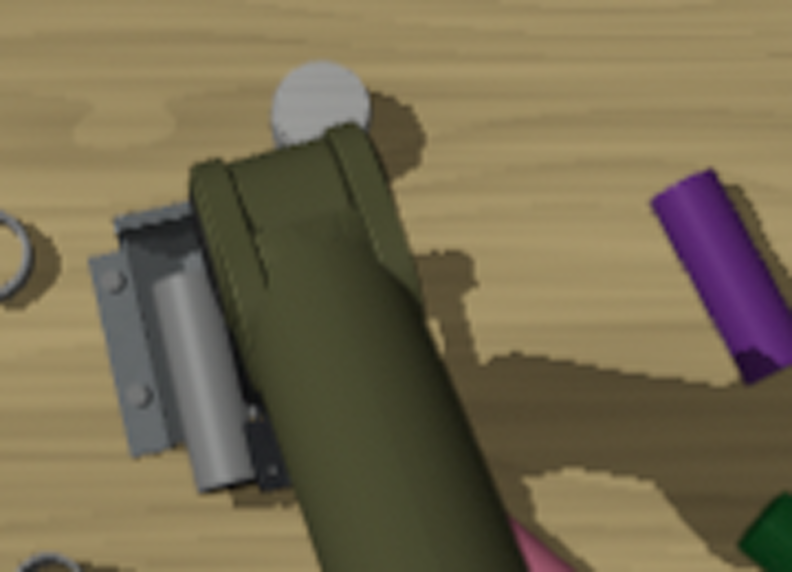

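View pics/scene6.png

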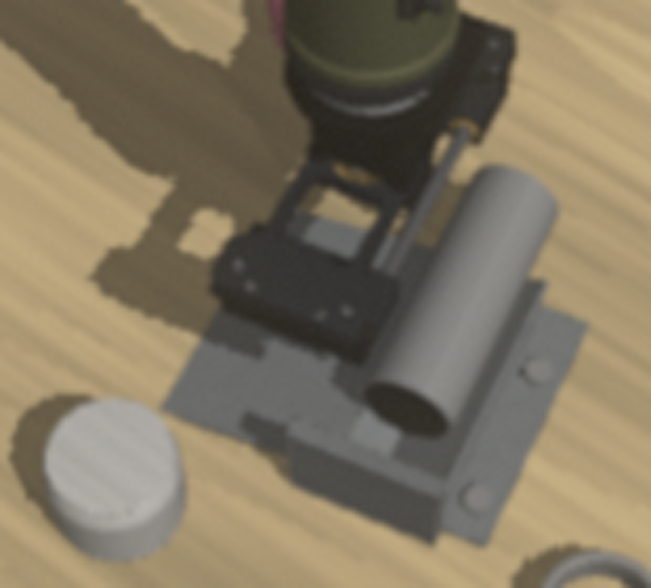

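Run:
```python
from h import *
from cell import robot
S=robot.camera("scene")
w=np.array([.6285,.083,.214])
ps=crop2full([(485,172),(510,166),(540,178),(556,208),(455,422),(440,436),(405,430),(375,405),(368,385)],(190,155),4.2)
for z in(.0355,.044):
  v,q=fitpipe([(S,ps)],[.58,.075,.22],lambda v:z);print(v,q,rel(v,w))
```

```text
[0.58194919 0.07334656 0.25724733] -0.8761889305294119 [-0.04753906  0.00045278  0.04324733]
[0.58558296 0.07580101 0.26079371] -0.860383457441703 [-0.04346693  0.00207953  0.04679371]
```

move_arm:
  motion:
    - [2,-9.8,0,0]
    - [4.2,-19.5,4,0]
    - [5.3,-24.4,20,0]
    - [5.3,-24.4,50,0]
    - [5.3,-24.4,85,0]
    - [-20,-15,107,0]
    - [-50,-2,107,0]
    - [-80,12,107,0]
    - [-110,20,107,0]
    - [-122,24.5,107,0]

```text
time_s: 7.67
ee_pos: [0.4728, 0.0489, 0.1407]
orientation: [-3.121, -0.34, 0.001]
contact_force: [0.0, 0.1, -0.7]
finger_gap: 0.0874
```

move_arm:
  motion:
    - [0,0,0,0]
    - [0,0,0,0]
    - [0,0,0,0]
    - [0,0,0,0]
    - [0,0,0,0]
    - [0,0,0,0]
  hand: -1

```text
time_s: 8.17
ee_pos: [0.4734, 0.0487, 0.1405]
orientation: [-3.12, -0.339, 0.001]
contact_force: [-0.4, 0.5, 0.6]
finger_gap: 0.055
```

```bash
python3 look.py 7 top scene
```

```text
8.2667 [0.4731 0.0489 0.1405] [-0.2   0.    0.31] yaw 0.2168 tcp in cradle [-0.1591 -0.0003  0.0028] toolz [-0.001  0.003 -1.   ]
```

View pics/top7.png

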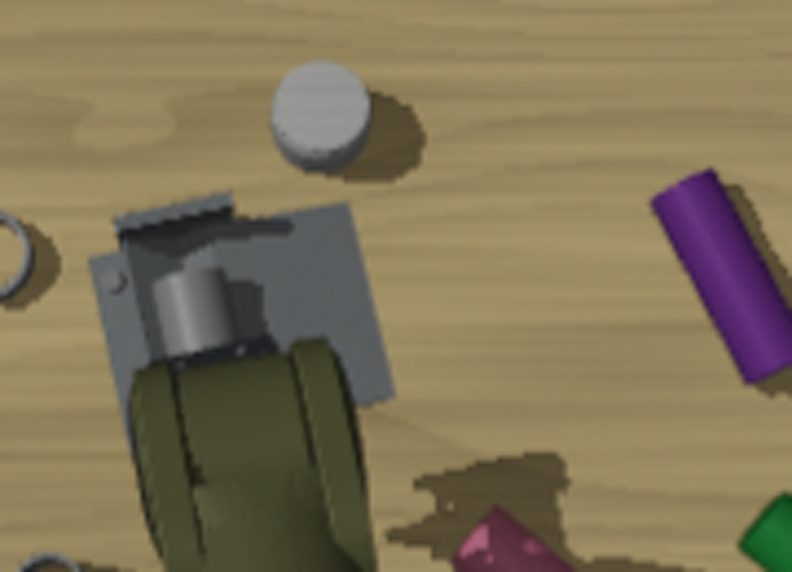

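View pics/scene7.png

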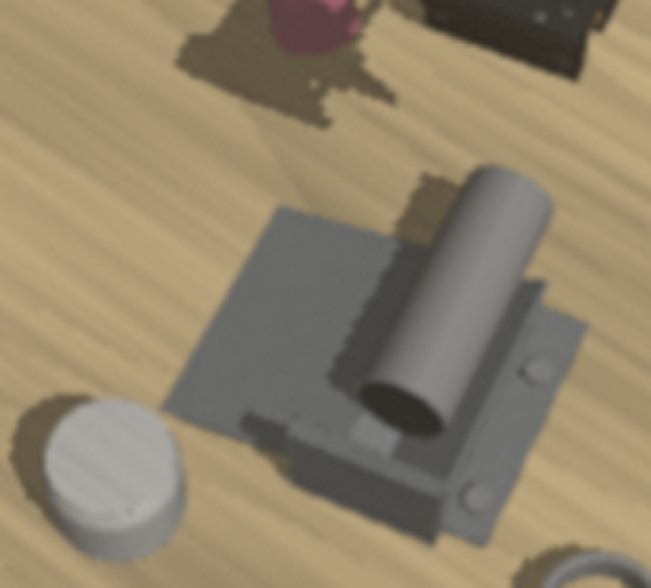

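move_arm:
  motion:
    - [0,0,0,0]
    - [0,0,0,0]
    - [0,0,-20,0]
    - [0,0,-45,0]
    - [0,0,-70,0]
    - [0,0,-95,0]
    - [0,0,-110,0]
    - [0,0,-116,0]
    - [0,0,-116,0]
    - [0,0,-116,0]

```text
time_s: 9.1
ee_pos: [0.4736, 0.0491, 0.025]
orientation: [-3.12, -0.34, 0.001]
contact_force: [0.3, 0.2, -0.5]
finger_gap: 0.0002
```

```bash
python3 - <<'E'
from cell import robot
import cv2
print(robot.sense()["finger_gap"])
c=robot.camera("wrist");cv2.imwrite("pics/wrist8.png",c["image"][:,:,::-1])
c=robot.camera("scene");cv2.imwrite("pics/scene8.png",cv2.resize(c["image"][110:260,240:400,::-1],None,fx=4,fy=4,interpolation=2))
E
python3 look.py 9
```

```text
0.00020873009811207124
9.2 [0.4743 0.049  0.0257] [-0.45 -0.16  0.51] yaw 0.2168 tcp in cradle [-0.1579 -0.0005  0.0028] toolz [ 0.001  0.003 -1.   ]
```

View pics/wrist8.png

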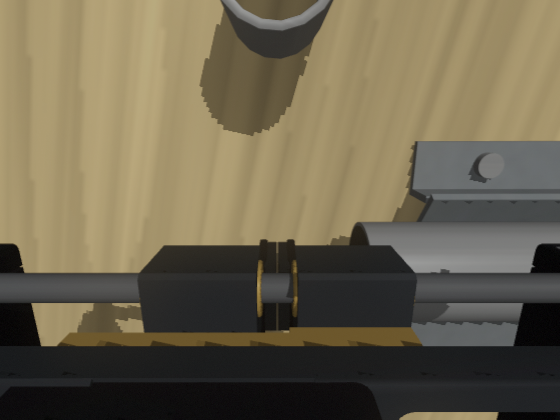

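View pics/scene8.png

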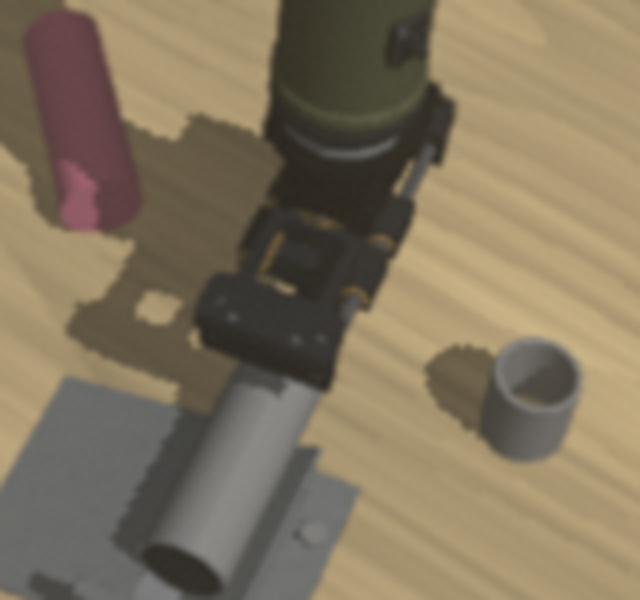

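move_arm:
  motion:
    - [3.9,0.85,0,0]
    - [7.8,1.7,0,0]
    - [11.7,2.5,0,0]
    - [14.7,3.2,0,0]
    - [16.6,3.6,0,0]
    - [18.6,4,0,0]
    - [20.5,4.5,0,0]
    - [22.5,4.9,0,0]
    - [24.4,5.3,0,0]
    - [26.4,5.7,0,0]

```text
time_s: 10.03
ee_pos: [0.5009, 0.0548, 0.0257]
orientation: [-3.121, -0.34, -0.002]
contact_force: [0.8, 0.3, -0.4]
finger_gap: 0.0002
```

move_arm:
  motion:
    - [2,0.4,0,0]
    - [3.9,0.85,0,0]
    - [5.9,1.3,0,0]
    - [7.8,1.7,0,0]
    - [9.8,2.1,0,0]
    - [11.7,2.5,0,0]

```text
time_s: 10.53
ee_pos: [0.5125, 0.0572, 0.0255]
orientation: [-3.121, -0.34, -0.001]
contact_force: [-2.9, -0.2, 0.9]
finger_gap: 0.0005
```

```bash
python3 look.py 10 top scene
```

```text
10.6333 [0.513  0.0574 0.0256] [-1.01 -0.02  0.16] yaw 0.2169 tcp in cradle [-0.1183 -0.0005  0.0029] toolz [ 0.001  0.003 -1.   ]
```

View pics/scene10.png

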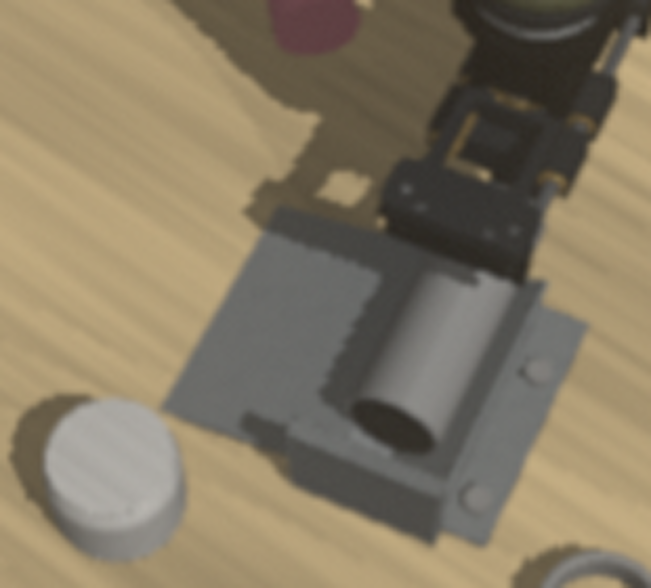

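move_arm:
  motion:
    - [2,0.4,0,0]
    - [3.9,0.85,0,0]
    - [5.9,1.3,0,0]
    - [7.8,1.7,0,0]
    - [9.8,2.1,0,0]
    - [11.7,2.5,0,0]
    - [13.7,3,0,0]
    - [15.6,3.4,0,0]
    - [17.1,3.7,0,0]

```text
time_s: 11.38
ee_pos: [0.5303, 0.0612, 0.0256]
orientation: [-3.12, -0.34, -0.003]
contact_force: [-2.3, -0.3, 0.2]
finger_gap: 0.0004
```

```bash
python3 look.py 11 top scene
```

```text
11.4833 [0.5306 0.0612 0.0257] [-0.35 -0.75  0.23] yaw 0.2169 tcp in cradle [-0.1003 -0.0005  0.0029] toolz [ 0.002  0.003 -1.   ]
```

View pics/scene11.png

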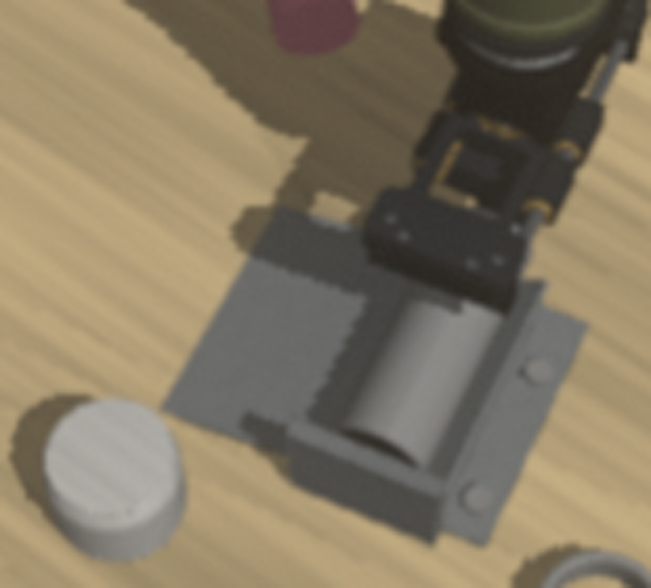

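move_arm:
  motion:
    - [1,0.2,0,0]
    - [2,0.4,0,0]
    - [3,0.6,0,0]
    - [4,0.9,0,0]

```text
time_s: 11.82
ee_pos: [0.5346, 0.0621, 0.0256]
orientation: [-3.12, -0.34, -0.004]
contact_force: [-2.1, -0.1, -0.5]
finger_gap: 0.0003
```

move_arm:
  motion:
    - [1,0.2,0,0]
    - [2,0.4,0,0]

```text
time_s: 11.98
ee_pos: [0.5366, 0.0625, 0.0256]
orientation: [-3.12, -0.34, -0.003]
contact_force: [-2.5, -1.3, 0.1]
finger_gap: 0.0004
```

```bash
python3 look.py 12 top scene
```

```text
12.0833 [0.5368 0.0626 0.0256] [-0.71  0.28  0.24] yaw 0.217 tcp in cradle [-0.0939 -0.0005  0.003 ] toolz [ 0.002  0.003 -1.   ]
```

View pics/scene12.png

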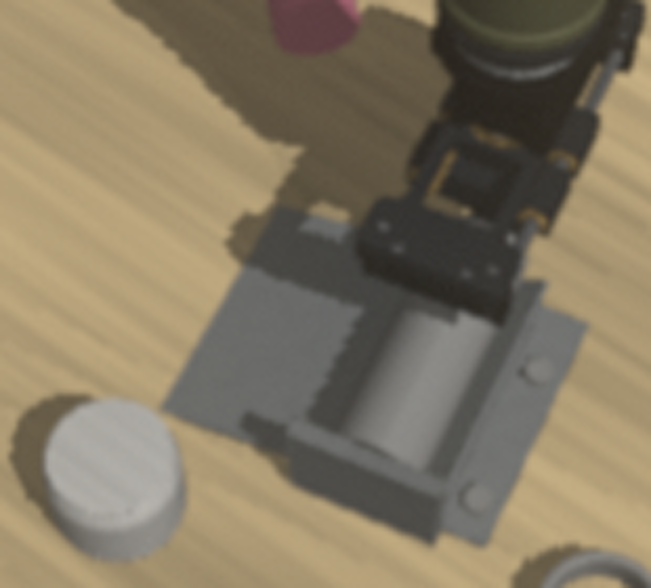

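View pics/top12.png

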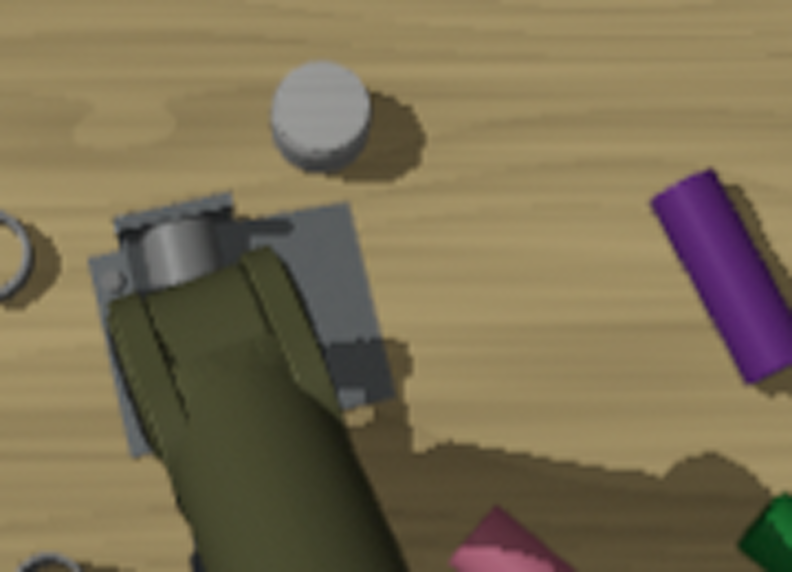

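move_arm:
  motion:
    - [0.7,0.15,0,0]
    - [1.4,0.3,0,0]
    - [2,0.4,0,0]

```text
time_s: 12.33
ee_pos: [0.5385, 0.0629, 0.0256]
orientation: [-3.12, -0.34, -0.003]
contact_force: [-3.3, -0.8, 2.3]
finger_gap: 0.0001
```

move_arm:
  motion:
    - [0.7,0.15,0,0]
    - [1.4,0.3,0,0]

```text
time_s: 12.5
ee_pos: [0.5385, 0.0629, 0.0254]
orientation: [-3.121, -0.34, 0.002]
contact_force: [-6.9, -2.1, 5.7]
finger_gap: 0.0002
```

```bash
python3 look.py 13 scene
```

```text
12.55 [0.5385 0.0629 0.0255] [-6.94 -1.35  4.  ] yaw 0.2167 tcp in cradle [-0.0922 -0.0006  0.0027] toolz [-0.002  0.002 -1.   ]
```

View pics/scene13.png

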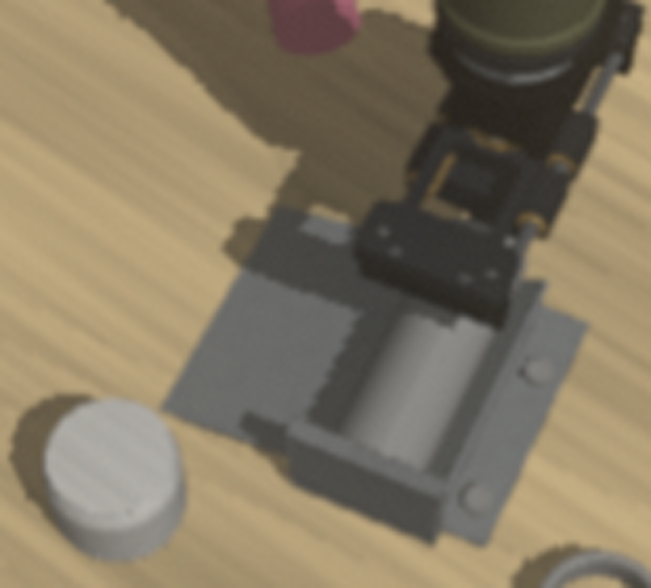

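move_arm:
  motion:
    - [-2,-0.4,0,0]
    - [-8,-1.7,0,0]
    - [-20,-4.3,0,0]
    - [-40,-8.6,0,0]
    - [-45,-9.7,30,0]
    - [-45,-9.7,65,0]
    - [-45,-9.7,100,0]
    - [-65,-15,135,0]
    - [-70,-40,160,0]
    - [-70,-75,160,0]

```text
time_s: 13.38
ee_pos: [0.4717, -0.0094, 0.1919]
orientation: [3.121, 0.35, 0.017]
contact_force: [1.7, -0.5, 0.5]
finger_gap: 0.0004
```

move_arm:
  motion:
    - [0,-35,0,0]
    - [0,-70,0,0]
    - [10,-105,0,0]
    - [20,-140,0,0]
    - [30,-170,0,0]
    - [30,-170,0,0]

```text
time_s: 13.88
ee_pos: [0.5023, -0.1875, 0.1919]
orientation: [3.119, 0.336, 0.02]
contact_force: [-0.4, 0.4, 0.8]
finger_gap: 0.0004
```

```bash
python3 look.py 14 scene top
python3 - <<'E'
from cell import robot
import cv2
for k,r in(("top",(150,255,230,320)),("scene",(195,300,220,345))):
    im=robot.camera(k)["image"][r[0]:r[1],r[2]:r[3],::-1]
    cv2.imwrite(f"pics/{k}15.png",cv2.resize(im,None,fx=6 if k=="scene" else 5.6,fy=6 if k=="scene" else 5.6,interpolation=2)[:600])
E
```

```text
13.9833 [ 0.5019 -0.1806  0.1918] [ 0.67  0.76 -0.39] yaw 0.2209 tcp in cradle [-0.1797 -0.2307  0.0069] toolz [ 0.012  0.001 -1.   ]
```

View pics/scene15.png

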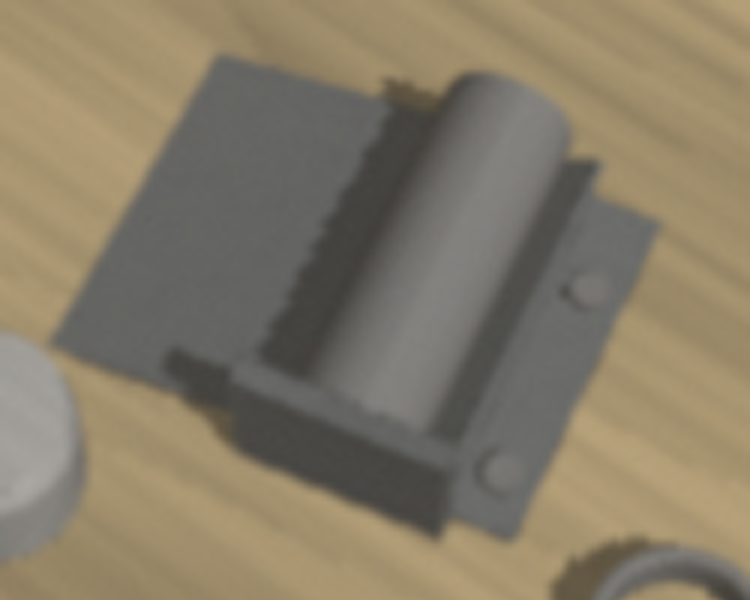

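View pics/top15.png

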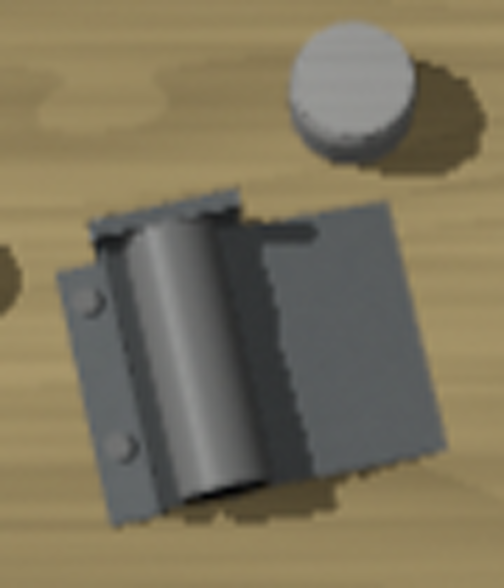

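Run:
```python
from h import *
from cell import robot
t=lambda p:crop2full(p,(220,140),4.4);s=lambda p:crop2full(p,(190,155),4.2)
L=np.array([[60,-120,0],[-80,-120,0],[-80,-20,19],[-80,0,5]])/1e3
O={"top":t([[350,203],[394,398],[250,431],[220,438]]),"scene":s([[163,410],[282,207],[445,252],[480,282]])}
for k,r,f in(("top",(150,255,230,320),5.6),("scene",(195,300,220,345),6)):
    c=robot.camera(k);w=least_squares(lambda v:(proj(c,cpts(v,L))-O[k]).ravel(),[.63,.08,.21]).x;print(w)
    im=cv2.resize(c["image"][r[0]:r[1],r[2]:r[3],::-1],None,fx=f,fy=f,interpolation=2)
    for x,col in((-.010,(0,255,0)),(-.015,(0,0,255))):
        v=np.r_[cpts(w,[[x,0,0]])[0,:2],w[2]];h=((hull(c,v,.0355)-[r[2],r[0]]+.5)*f-.5)
        cv2.polylines(im,[h.round().astype(int)],True,col,1)
    # cradle stop top & ends
    for P in([[.06,-.04,.06],[.06,.04,.06]],[[.06,-.12,0],[-.08,-.12,0],[-.08,-.02,.019],[-.08,0,.005],[-.08,.036,.030]]):
        h=((proj(c,cpts(w,P))-[r[2],r[0]]+.5)*f-.5);cv2.polylines(im,[h.round().astype(int)],False,(255,255,0),1)
    cv2.imwrite(f"pics/{k}16.png",im[:600])
```

```text
[0.62654554 0.0830831  0.21031862]
[0.63082924 0.08297358 0.21797664]
```

View pics/scene16.png

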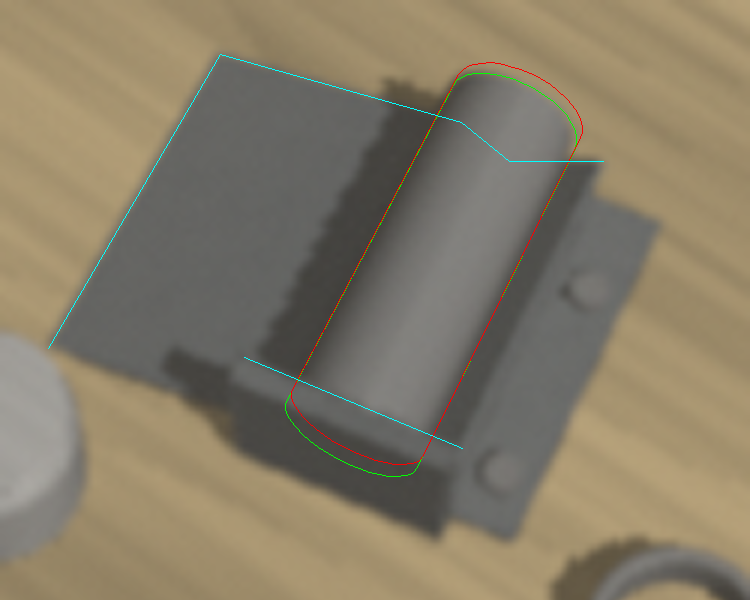

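View pics/top16.png

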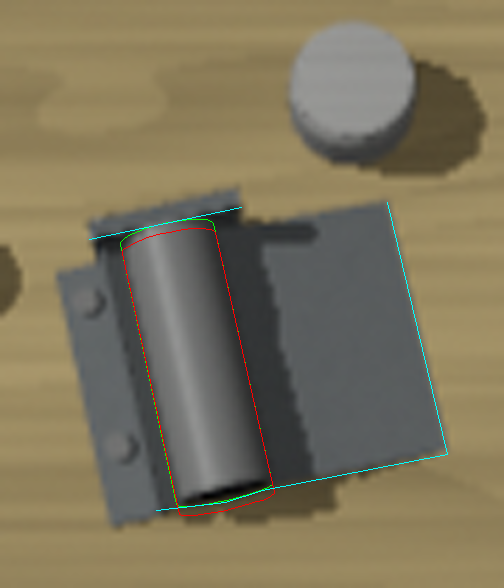

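```bash
python3 -c "
from cell import robot
s=robot.sense();print(s['time_s'],abs(s['qd']).max());print(robot.finish_job())"
```

```text
14.1833 0.0040582741124996725
the job is handed in; nothing more can be done
None
```

I rolled the bare steel pipe along the bench, up the ramp and into the V using both open fingertips. I then shut the fingers and pushed the pipe's open end until it stopped, moved the arm clear, and handed the job in at 14.2 s. No verdict was reported.

- **At the stop:** The pipe slid at about 2–3 N, then stopped moving and the push rose to about 7 N. That is the reading I took as contact with the stop. In both cameras, the pipe's open end lined up with the outline predicted for it fully seated, and fit clearly better than an outline 5 mm short.
- **Square in the V:** From the scene camera, before the end push, the pipe's axis was within about 1 mm of the bottom line. It looked 0.04 rad out of square, which is close to the measuring error. I did not re-measure the angle after the push.
- **Disagreements:**
  - The two cameras put the cradle about 4 mm apart in world x and 0.008 rad apart in angle, so each check used that camera's own cradle fit.
  - In the scene camera the predicted sides sat about 2 mm off the pipe in places, while the top camera matched.
  - At the end of the push there was also an upward force of 4–6 N on the tool, which I did not explain.
- **Other things on the bench:** The tin and the ring had not visibly moved in the last pictures. I did not look at the spanner or the off-cut again at the end, but the arm never worked close to them.

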